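# Seat a mower deck roller's axle in its sprung slotted bracket

## Robot

A 6-joint arm with a two-finger parallel gripper is mounted at the origin on the work surface. World frame = base frame: x ahead of the robot, y to its left, z up, the work surface at z = 0. Lengths are in mm, angles in rad, forces in N, time in s.
With the tool pointing down it reaches from about 350 to 875 mm from the base axis. Payload 4.2 kg.
Tool frame: the origin (TCP) lies between the finger pads; the fingertips stand 11 mm ahead of it and the grasp point (between the pads) lies 8 mm behind it; z points along the fingers, y is the line along which they close (so a half turn about z gives the same grasp; the last joint's range is limited). The gripper opens to 87 mm and grips with 3 to 60 N. Pads are 19 mm wide; open, the fingers measure 117 mm over their backs; the gripper's body (75 mm by 190 mm) begins 51 mm behind the grasp point.
Start: joints at [-0.982, 0.385, 0.008, 0, -1.194, -0.259], TCP at [202.424, -591.29, 233.55] pointing down, gripper open.
Joint ranges: [-3.14, 3.14], [-1.21, 2.06], [-1.07, 1.41], [-3.16, 2.05], [-2.99, -0.16], [-3.1, 3.1]. Speed limits (rad/s): [2.79, 2.79, 3.14, 3.14, 3.14, 3.14].

## Interface

Orientations are given as a unit quaternion [w, x, y, z].
In Python, from workcell import arm gives the robot as it stands. The module is installed in compiled form; this text tells all that it offers.
- The arm moves only by the tool jog_arm, never from a script. Its argument "deltas" is text: rows parted by semicolons, each of 7 numbers parted by spaces: the shift along the tool's x, y, z in cm, then the turn, a rotation vector about the tool's x, y, z in degrees, then the opening, from 0 (shut) to 1 (fully open). A call has 1 to 5 rows; each row is the pose to reach, as a shift and turn from the pose commanded when the call began, along the tool's axes at that moment; what a row does not reach only later rows make up. A row lasts 1/12 s, in which the tool goes at most 41.7 mm and 7.16 degrees, less where a joint would pass 70% of its speed; a pose out of reach is approached as far as the arm can. A call with a gripper value outside its range is refused whole. The fingers move at their own pace and stop on an object; the grip force is fixed at half the most. Time passes only in rows, so rows that repeat a pose let the fingers close. It gives the time, the measured TCP pose, the force, the opening and the grip force at its end, in the units of the state.
- arm.sense(): the state, without advancing time (a new reading comes with each control period).
- arm.grab_frame(name): name is "side" or "top"; returns the picture (384x512x3 uint8, red, green, blue); there is no depth.
- arm.get_calibration(name): a dict with "intrinsics" (3x3 intrinsics, pixels), "extrinsics" (4x4, takes a point from camera to world coordinates). Camera axes: x right, y up, looking along -z (the intrinsics and any distortion apply to the point x, -y, -z); pixel columns grow to the right and rows downward; lengths in mm; the calibration is good to about 2 mm. A picture is of the moment at which its call begins. get_calibration takes no time and is no camera call.
- arm.close_job(): hands the job in; it is judged then, once.
The state is a dict: "t": time; "q": joint angles; "qd": joint speeds; "joint_efforts": joint torques, N m; "tool_pos": TCP position; "eef_rot": TCP orientation; "force": force on the tool from outside, world axes, zero at the start; "torque": the same for the moment, N m; "grip_width": finger opening in mm; "grip_force": force on a finger pad.
Only numpy, scipy, OpenCV 4.12 (cv2) and the standard library are available. Lean on these libraries where they do the work, as an engineer would, in place of code of your own. Each camera call takes 0.05 s, during which the arm holds its last target. There are 200 camera calls.

## Task

Pick the mower roller up off its wooden rest and lower it into the U-bracket of the stand, with the two ends of its axle going into the two open-topped slots together. Feel for where the slots are, then push down until both ends have snapped under their spring catches and sit level on the bottoms of the slots, and let go. Press firmly but do not force or drop it, and leave the other things on the bench where they are.

Things in the scene. Friction and masses are not known exactly. Their poses are not given: they have to be found in the camera images.
- roller_center (a point): Centre of the mower roller: black plastic, 56 mm diameter, 90 mm long, on a fixed steel axle 14 mm in diameter and 170 mm long (40 mm bare at each end, 28 mm hub discs on the first 3 mm). 0.3 to 0.52 kg. y runs along the axle, z up at the start. It lies level on its rest, centre 46 mm above the bench, and is gripped across the plastic from above.
- axle_end_a (a point): Tip of the bare steel axle at the roller's +y end, on the axis, 85 mm from the roller's centre.
- axle_end_b (a point): Tip of the bare steel axle at the roller's -y end, on the axis, 85 mm from the roller's centre.
- rest: Fixed wooden rest under the roller: board 110 (x) by 130 (y) by 18 mm high, with two strips 6 mm high along y that stop the roller rolling, out to 30 mm either side of the middle: keep fingertips over 24 mm above the bench. Origin: centre of its underside. The roller lies along its y, up to 12 mm off its middle.
- stand: Fixed stand: grey base block 170 x 170 x 20 mm high carrying a bare steel U-bracket with two upright cheek plates. Origin: centre of the block's underside, z up; the seated axle lies along y. The bracket is bolted tight up to 15 mm behind or ahead of the block's centre along x; this offset differs each time and is not in any listed pose: see it, or feel for it by sliding the axle along the cheek tops.
- cheek_top_a (a point): Point over the block's centre line (x = 0 of the stand) at the flat level top, 87 mm above the bench, of the +y cheek: a plate 8 mm thick (mid-plane y = +54 mm), 110 mm long in x. In the middle of the plate's length is an open-topped slot 17 mm wide, straight down to a flat bottom 58 mm above the bench, 2.5 mm chamfers at its mouth. An axle lying on the cheek tops has its axis at 94 mm.
- cheek_top_b (a point): The same for the -y cheek (mid-plane y = -54 mm); 100 mm clear between the cheeks. The two slots face each other exactly; their x shares the unknown bracket offset, and this point does not move with it.
- seat_level (a point): Point over the stand's centre at the height of the seated axle's axis, 65 mm above the bench (does not move with the bracket). In each slot the +x wall has a polished, sprung, round-nosed catch, middle at 72.5 mm, reaching 5.5 mm into the slot. The axle stops on them 16 mm above seat level; a push of 8 to 15 N on top of its weight makes them give and snap over, and the axle drops to the bottom. Clear below the roller down to 26 mm.
- spanner_grip (a point): Bystander: open-ended steel spanner 170 mm long, lying on the bench; point on its handle.
- screwdriver_grip (a point): Bystander: screwdriver 180 mm long, lying on the bench; point on its handle.
- bearing: Bystander: steel bearing ring 52 mm in diameter, 15 mm high, flat on the bench; origin: centre of its underside.
- hammer_grip (a point): Bystander: hammer 270 mm long, lying on the bench; point on its handle.
- oil: Bystander: white oil bottle 66 mm in diameter, 190 mm tall, standing; origin: centre of its underside.
- tin: Bystander: bare metal tin 76 mm in diameter, 100 mm tall, standing; origin: centre of its underside.
- jar: Bystander: glass jar 68 mm in diameter, 90 mm tall, standing; origin: centre of its underside.
Things that resemble listed ones, but are neither listed nor needed, are in the scene too. Of the things shaped like the stand, the grey one is meant.

How it is judged:
By the outcome, as a careful person would: the job done as asked, in the order asked, and still so for the second after the job is handed in, with the robot touching nothing.
It also fails if it takes over 70 s, if anything falls off the work surface, if the arm or the gripper's body presses on something with over 40 N, if the wrist force passes 120 N, or if a joint passes its speed limit or range.

## Working session

There is one attempt and no reset: what is moved stays moved. The work goes in short steps, Python scripts to look and compute and a tool call to move; the robot and the scene stay as the last step left them, time stands still between calls to the robot, and variables do not carry over. Pictures are saved under pics/ and viewed, at most 10 in all, crops included, and the job is handed in when it is done.

Besides the shell and the picture viewer there is one more tool, called by a JSON object that holds its "name" and its "arguments". jog_arm: Moves the arm, as the interface text tells. Its arguments: {"type":"object","properties":{"deltas":{"type":"string"}},"required":["deltas"]}

```bash
mkdir -p pics
python3 - <<'E'
from workcell import arm
import cv2,numpy as np,pickle
s=arm.sense();print(s)
for n in("top","side"):
    im=arm.grab_frame(n);cv2.imwrite(f"pics/{n}0.png",im[:,:,::-1]);c=arm.get_calibration(n);print(n,c)
E
```

```text
{'t': 0.0, 'q': array([-9.82416932e-01,  3.85545536e-01,  6.64371621e-03, -5.21740913e-04,
       -1.19399543e+00, -2.58566385e-01]), 'qd': array([1.14583895e-03, 2.98486051e-04, 1.03006641e-04, 2.39006514e-04,
       6.69991953e-05, 1.39594705e-03]), 'joint_efforts': array([ 8.95947742e-04, -3.90662384e+01,  1.87404191e+01,  4.21966463e+00,
        1.10529285e-02, -1.94729332e-04]), 'tool_pos': array([ 202.23595468, -590.76895402,  232.46985504]), 'eef_rot': array([-2.10615162e-04, -1.64065073e-01,  9.86448929e-01,  1.05731021e-03]), 'force': array([ 0.04401383, -0.34508797, -0.01132498]), 'torque': array([-0.03170934, -0.06442954, -0.01472657]), 'grip_force': 0.0, 'grip_width': 87.06456232639759}
top {'intrinsics': array([[405.63849641,   0.        , 258.24239514],
       [  0.        , 405.63849641, 187.29701318],
       [  0.        ,   0.        ,   1.        ]]), 'extrinsics': array([[ 1.36529344e-02,  9.90883430e-01, -1.34028453e-01,
         4.04073214e+02],
       [-9.99787228e-01,  1.14552804e-02, -1.71544313e-02,
         1.60159744e+01],
       [-1.54627083e-02,  1.34234144e-01,  9.90828996e-01,
         1.14618182e+03],
       [ 0.00000000e+00,  0.00000000e+00,  0.00000000e+00,
         1.00000000e+00]])}
side {'intrinsics': array([[472.59253905,   0.        , 258.95756782],
       [  0.        , 472.59253905, 182.90637933],
       [  0.        ,   0.        ,   1.        ]]), 'extrinsics': array([[ 9.96733946e-01,  5.91807119e-02, -5.49462020e-02,
         4.50123738e+02],
       [-7.69010332e-02,  4.87885039e-01, -8.69513899e-01,
        -1.33567345e+03],
       [-2.46510216e-02,  8.70899439e-01,  4.90842638e-01,
         8.54132585e+02],
       [ 0.00000000e+00,  0.00000000e+00,  0.00000000e+00,
         1.00000000e+00]])}
```

View pics/top0.png

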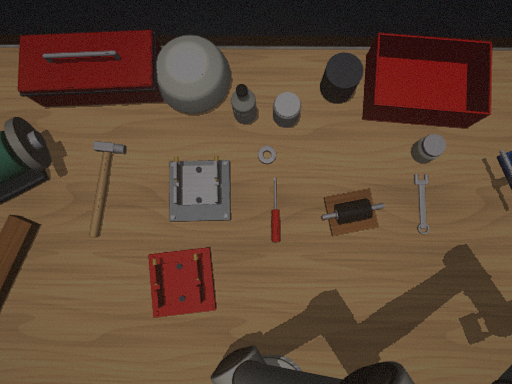

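View pics/side0.png

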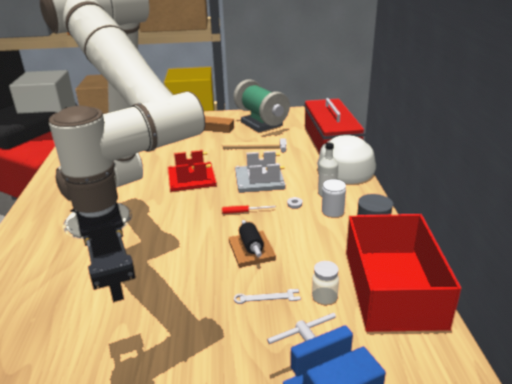

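Top view: candidates for the roller are the black roller on the rest at (353,211), the black drum at (342,78) and the green-drummed grinder at (20,145). I choose (353,211). The stand is the grey one at (200,190), not the red one at (182,282). The check is one close crop of both.

Run:
```python
import cv2,numpy as np
im=cv2.imread("pics/top0.png")
a=cv2.resize(im[150:230,160:240],None,fx=5,fy=5,interpolation=cv2.INTER_CUBIC)
b=cv2.resize(im[172:252,312:392],None,fx=5,fy=5,interpolation=cv2.INTER_CUBIC)
cv2.imwrite("pics/crop0.png",np.hstack([a,b]))
```

```text
(no output)
```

View pics/crop0.png

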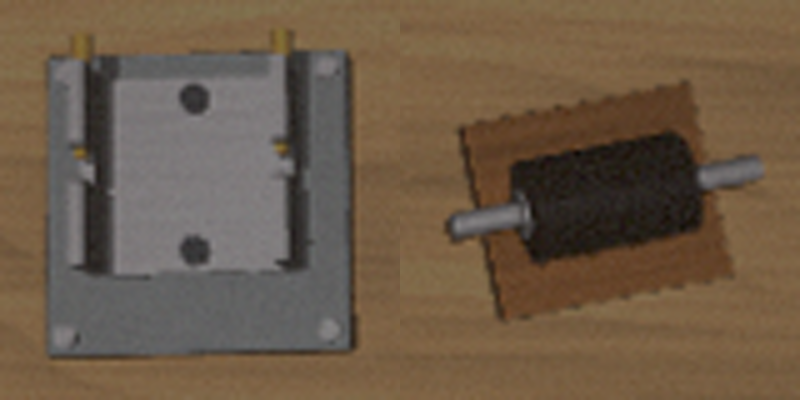

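The crop confirms it. On the left is the grey stand, with cheek tops at crop columns ~77 and ~279 (rows 57–268) and slots at rows ~147–179 with brass catches on the +x side. On the right is the black roller with bare axle tips at crop (450,226) and (763,167).

```bash
cat > h.py <<'E'
from workcell import arm
import cv2,numpy as np
from scipy.spatial.transform import Rotation as R
def ray(n,u,v):
    c=arm.get_calibration(n);K=c["intrinsics"];T=c["extrinsics"]
    d=np.linalg.inv(K)@[u,v,1];return T[:3,3],T[:3,:3]@(d*[1,-1,-1])
def onz(n,u,v,z):
    o,d=ray(n,u,v);return o+d*(z-o[2])/d[2]
def proj(n,p):
    c=arm.get_calibration(n);K=c["intrinsics"];T=c["extrinsics"]
    q=T[:3,:3].T@(np.array(p)-T[:3,3]);q=K@(q*[1,-1,-1]);return q[:2]/q[2]
E
python3 - <<'E'
from h import *
np.set_printoptions(precision=1,suppress=True)
f=lambda x,y,ox,oy:((x+.5)/5-.5+ox,(y+.5)/5-.5+oy)
A=onz("top",*f(50,226,312,172),46);B=onz("top",*f(363,167,312,172),46)
print("axle",A,B,(A+B)/2,np.linalg.norm(A-B),np.degrees(np.arctan2(*(A-B)[:2])))
im=cv2.imread("pics/top0.png");g=cv2.cvtColor(im,cv2.COLOR_BGR2HSV)
m=np.zeros(g.shape[:2],np.uint8);m[185:240,325:382]=((g[185:240,325:382,2]<50)).astype(np.uint8)
n,l,st,ce=cv2.connectedComponentsWithStats(m);i=1+st[1:,4].argmax()
r=cv2.minAreaRect(np.argwhere(l==i)[:,::-1].astype(np.float32));print("black",st[i],r,onz("top",*r[0],50))
C=[onz("top",*f(x,y,160,150),20) for x,y in[(49,53),(347,50),(352,351),(49,355)]]
print("base",np.array(C),np.mean(C,0),[np.linalg.norm(C[i]-C[i-1]) for i in range(4)])
for nm,pts in dict(L=[(77,57),(77,268),(77,147),(77,179)],Rr=[(279,54),(279,268),(279,145),(279,177)]).items():
    P=np.array([onz("top",*f(x,y,160,150),87) for x,y in pts]);print(nm,P[:,:2].tolist(),P[:2].mean(0),P[2:].mean(0))
print("fingertip check tcp px",proj("top",arm.sense()["tool_pos"]),R.from_quat(np.roll(arm.sense()["eef_rot"],-1)).as_matrix())
for k,p in dict(roll=(A+B)/2).items(): print(k,proj("side",p),proj("side",A),proj("side",B))
E
```

```text
axle [ 474.4 -137.4   46. ] [ 508.5 -306.7   46. ] [ 491.4 -222.1   46. ] 172.7593047873428 -11.379494669434347
black [334 199  39  25 692] ((353.25, 210.75001525878906), (20.39607810974121, 37.065948486328125), 78.69007110595703) [ 491.5 -222.1   50. ]
base [[631.1 288.7  20. ]
 [634.6 119.4  20. ]
 [464.5 112.6  20. ]
 [460.1 281.3  20. ]] [547.6 200.5  20. ] [np.float64(171.12021671657862), np.float64(169.308505409403), np.float64(170.22111962785206), np.float64(168.69741319765427)]
L [[615.5564747424171, 257.3636098777301], [502.61750924277203, 252.69792402631634], [566.9917627258044, 255.35732543257453], [549.8655673640358, 254.6498154333954]] [559.1 255.   87. ] [558.4 255.   87. ]
Rr [[618.3198867877652, 149.46373736912656], [503.91318131642396, 146.27578801765029], [569.2687735127513, 148.09692530937852], [552.162089122051, 147.620246576392]] [561.1 147.9  87. ] [560.7 147.9  87. ]
fingertip check tcp px [547.1 341.4] [[-0.9 -0.3 -0. ]
 [-0.3  0.9  0. ]
 [ 0.   0.  -1. ]]
roll [250.5 237.5] [243.2 221.5] [258.6 255.3]
```

Run:
```python
import cv2,numpy as np
im=cv2.imread("pics/side0.png")
a=cv2.resize(im[142:202,225:295],None,fx=5.7,fy=5.7,interpolation=cv2.INTER_CUBIC)
b=cv2.resize(im[212:272,220:290],None,fx=5.7,fy=5.7,interpolation=cv2.INTER_CUBIC)
cv2.imwrite("pics/crop1.png",np.hstack([a,b]))
```

```text
(no output)
```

View pics/crop1.png

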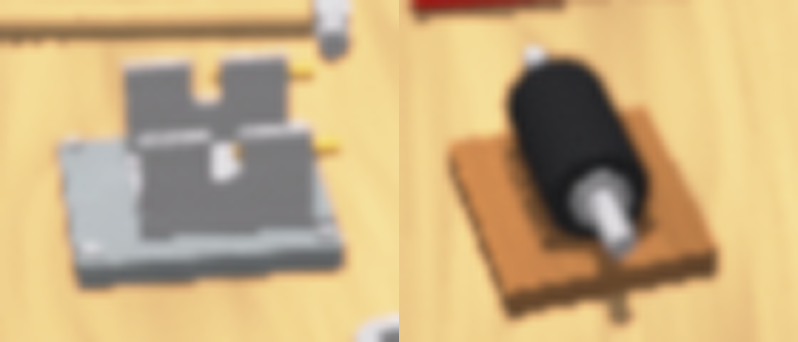

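The side crop agrees: the catches are on the +x side, the near slot mouth is at crop (226,135), the far one at (206,63), and the tilted black roller is on its rest. I'll cross-check the slots in the side view and work out the first reach.

```bash
cat >> h.py <<'E'
np.set_printoptions(precision=2,suppress=True)
def go(p,yaw):
    "tool-frame deltas (cm, deg) to TCP p pointing down with tool y at yaw deg"
    s=arm.sense();Q=R.from_quat(np.roll(s["eef_rot"],-1));M=Q.as_matrix()
    y=np.array([np.cos(np.radians(yaw)),np.sin(np.radians(yaw)),0]);z=np.array([0,0,-1.]);T=np.c_[np.cross(y,z),y,z]
    print("tcp",s["tool_pos"],"yaw",np.degrees(np.arctan2(M[1,1],M[0,1])),"F",s["force"],"M",s["torque"],"t",s["t"],"w",s["grip_width"],s["grip_force"])
    print("shift cm",M.T@(np.array(p)-s["tool_pos"])/10,"turn",(Q.inv()*R.from_matrix(T)).as_rotvec(degrees=True))
E
python3 - <<'E'
from h import *
f=lambda x,y:((x+.5)/5.7-.5+225,(y+.5)/5.7-.5+142)
print([onz("side",*f(x,y),87) for x,y in[(211,135),(240,133),(192,64),(220,62),(138,140),(311,126)]])
im=cv2.imread("pics/side0.png").max(2);m=np.zeros_like(im);m[218:260,230:275]=im[218:260,230:275]<60
n,l,st,ce=cv2.connectedComponentsWithStats(m);i=1+st[1:,4].argmax();print(st[i],ce[i],onz("side",*ce[i],52))
go([491.4,-222,150],191.4)
E
```

```text
[array([555.1 , 148.93,  87.  ]), array([573.23, 149.39,  87.  ]), array([551.04, 251.42,  87.  ]), array([569.48, 252.07,  87.  ]), array([509.6 , 147.84,  87.  ]), array([618.07, 153.36,  87.  ])]
[240 224  23  30 374] [249.54 236.11] [ 488.87 -223.09   52.  ]
tcp [ 202.24 -590.81  232.54] yaw 108.88630883372542 F [ 0.22  0.1  -0.68] M [ 0.02  0.03 -0.03] t 0.1 w 86.78003270899995 0.0
shift cm [-39.3   25.52   8.3 ] turn [  0.1    0.08 -82.51]
```

{"name": "jog_arm", "arguments": {"deltas": "-39.3 25.5 3 0 0 -82 1; -39.3 25.5 3 0 0 -82 1; -39.3 25.5 3 0 0 -82 1; -39.3 25.5 3 0 0 -82 1; -39.3 25.5 3 0 0 -82 1"}}

```text
t: 0.52
tool_pos: [331.3, -426.0, 219.7]
eef_rot: [-0.0, -0.462, 0.887, 0.0]
force: [0.5, -0.2, -0.3]
grip_width: 87.0
grip_force: 0.0
```

```bash
python3 -c "
from h import *
go([491,-222,150],191.4)"
```

```text
tcp [ 331.28 -425.98  219.71] yaw 145.0217689348142 F [ 0.47 -0.15 -0.26] M [ 0.01 -0.02  0.08] t 0.5167 w 87.0189213014465 0.0
shift cm [-25.87  -1.4    6.97] turn [  0.04   0.03 -46.38]
```

{"name": "jog_arm", "arguments": {"deltas": "-25.9 -1.4 4 0 0 -46.4 1; -25.9 -1.4 4 0 0 -46.4 1; -25.9 -1.4 4 0 0 -46.4 1; -25.9 -1.4 4 0 0 -46.4 1; -25.9 -1.4 4 0 0 -46.4 1"}}

```text
t: 0.93
tool_pos: [459.3, -264.4, 188.0]
eef_rot: [0.0, 0.713, -0.702, -0.0]
force: [1.4, -0.6, 0.1]
grip_width: 86.9
grip_force: 0.0
```

```bash
python3 -c "
from h import *
go([491,-222,130],191.4)"
```

```text
tcp [ 459.27 -264.39  188.05] yaw -179.12238320448657 F [ 1.43 -0.56  0.14] M [-0.06  0.05  0.02] t 0.9333 w 86.8605101608162 0.0
shift cm [-4.19 -3.24  5.8 ] turn [  0.02   0.01 -10.52]
```

{"name": "jog_arm", "arguments": {"deltas": "-4.2 -3.2 3 0 0 -10.5 1; -4.2 -3.2 5.8 0 0 -10.5 1; -4.2 -3.2 5.8 0 0 -10.5 1; -4.2 -3.2 5.8 0 0 -10.5 1; -4.2 -3.2 5.8 0 0 -10.5 1"}}

```text
t: 1.35
tool_pos: [490.5, -224.6, 131.1]
eef_rot: [0.0, 0.772, -0.636, 0.0]
force: [0.2, 0.9, -0.3]
grip_width: 87.2
grip_force: 0.0
```

```bash
python3 -c "
from h import *
go([490.8,-222.2,39],191.4)
im=arm.grab_frame('side');cv2.imwrite('pics/side1.png',cv2.resize(im[150:290,180:320,::-1],None,fx=4,fy=4,interpolation=cv2.INTER_CUBIC))"
```

```text
tcp [ 490.5 -224.6  131.1] yaw -169.00538676230528 F [ 0.2   0.92 -0.28] M [-0.02  0.04  0.04] t 1.35 w 87.24308148225165 0.0
shift cm [-0.24 -0.07  9.21] turn [-0.01 -0.05 -0.41]
```

View pics/side1.png

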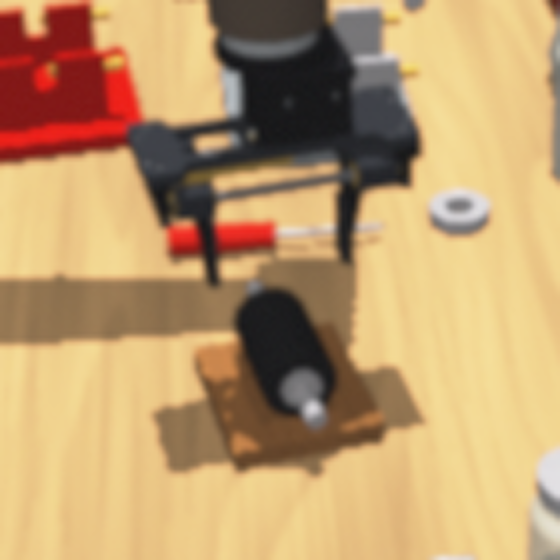

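The open fingers, with tips at crop (213,283) and (345,260), straddle the roller at (286,352) symmetrically. I'll lower now.

{"name": "jog_arm", "arguments": {"deltas": "-0.2 0 3 0 0 -0.4 1; -0.2 0 6 0 0 -0.4 1; -0.2 0 8 0 0 -0.4 1; -0.2 0 9.2 0 0 -0.4 1; -0.2 0 9.2 0 0 -0.4 1"}}

```text
t: 1.82
tool_pos: [488.4, -223.1, 37.5]
eef_rot: [0.001, 0.773, -0.634, -0.001]
force: [-1.0, -0.8, 0.2]
grip_width: 86.7
grip_force: 0.0
```

{"name": "jog_arm", "arguments": {"deltas": "0 0 0 0 0 0 1; 0 0 0 0 0 0 0.8; 0 0 0 0 0 0 0.6; 0 0 0 0 0 0 0.5; 0 0 0 0 0 0 0.4"}}

```text
t: 2.23
tool_pos: [490.4, -222.3, 39.5]
eef_rot: [-0.001, 0.774, -0.633, 0.001]
force: [1.0, -0.5, -0.2]
grip_width: 68.0
grip_force: 0.0
```

{"name": "jog_arm", "arguments": {"deltas": "0 0 0 0 0 0 0.4; 0 0 0 0 0 0 0.4; 0 0 0 0 0 0 0.4; 0 0 0 0 0 0 0.4; 0 0 0 0 0 0 0.4"}}

```text
t: 2.65
tool_pos: [491.5, -222.2, 39.1]
eef_rot: [-0.001, 0.774, -0.633, 0.001]
force: [3.0, 1.7, 1.9]
grip_width: 55.5
grip_force: 30.0
```

{"name": "jog_arm", "arguments": {"deltas": "0 0 -1 0 0 0 0.4; 0 0 -3 0 0 0 0.4; 0 0 -6 0 0 0 0.4; 0 0 -9 0 0 0 0.4; 0 0 -12 0 0 0 0.4"}}

```text
t: 3.07
tool_pos: [486.7, -221.6, 158.1]
eef_rot: [0.002, 0.774, -0.634, -0.003]
force: [0.2, 0.1, -5.1]
grip_width: 55.2
grip_force: 30.0
```

```bash
python3 -c "
from h import *
go([561,201,160],181.9)
print(arm.sense()['q'])"
```

```text
tcp [ 486.71 -221.58  158.08] yaw -168.65379996575152 F [ 0.24  0.07 -5.06] M [-0.01 -0.05  0.04] t 3.0667 w 55.16644626440885 29.98863739427179
shift cm [-39.97 -15.6   -0.16] turn [0.41 0.16 9.45]
[-0.12  0.31 -0.32 -0.   -0.96  0.32]
```

{"name": "jog_arm", "arguments": {"deltas": "-2 -0.8 0 0 0 1 0.4; -5 -2 0 0 0 3 0.4; -8.5 -3.3 0 0 0 4 0.4; -12 -4.7 0 0 0 5 0.4; -15.5 -6.1 0 0 0 6 0.4"}}

```text
t: 3.48
tool_pos: [515.9, -57.2, 157.2]
eef_rot: [0.002, 0.739, -0.674, -0.002]
force: [1.5, -0.9, -4.1]
grip_width: 55.4
grip_force: 30.0
```

```bash
python3 -c "
from h import *
go([561,201,160],181.9)"
```

```text
tcp [515.94 -57.16 157.16] yaw -174.7568829606433 F [ 1.51 -0.94 -4.06] M [-0.02 -0.07  0.  ] t 3.4833 w 55.401405340793715 29.985765544697642
shift cm [-25.3   -6.84  -0.32] turn [0.38 0.02 3.34]
```

{"name": "jog_arm", "arguments": {"deltas": "-3.5 -1 0 0 0 1 0.4; -7 -1.9 0 0 0 2 0.4; -10.5 -2.8 0 0 0 3 0.4; -14 -3.8 0 0 0 3.3 0.4; -17.5 -4.7 0 0 0 3.3 0.4"}}

```text
t: 3.9
tool_pos: [546.6, 121.1, 157.0]
eef_rot: [0.003, 0.72, -0.694, -0.002]
force: [1.2, -0.1, -4.7]
grip_width: 55.5
grip_force: 30.0
```

```bash
python3 -c "
from h import *
go([561,201,160],181.9)"
```

```text
tcp [546.63 121.12 156.97] yaw -177.94985736298415 F [ 1.23 -0.05 -4.73] M [-0.07 -0.08  0.01] t 3.9 w 55.516855021853935 29.98703096061945
shift cm [-7.93 -1.72 -0.33] turn [ 0.37 -0.12  0.15]
```

{"name": "jog_arm", "arguments": {"deltas": "-3 -0.6 0 0 0 0 0.4; -6 -1.3 0 0 0 0 0.4; -7.7 -1.6 0 0 0 0 0.4; -7.7 -1.6 0 0 0 0 0.4; -7.7 -1.6 0 0 0 0 0.4"}}

```text
t: 4.32
tool_pos: [560.5, 197.7, 156.9]
eef_rot: [0.003, 0.72, -0.694, -0.001]
force: [-0.3, -0.1, -4.7]
grip_width: 55.5
grip_force: 30.0
```

```bash
python3 -c "
from h import *
go([561,201,95],181.9)
im=arm.grab_frame('side');a=cv2.resize(im[100:200,190:320,::-1],None,fx=5,fy=5,interpolation=cv2.INTER_CUBIC)
cv2.imwrite('pics/side2.png',a);im=arm.grab_frame('top');cv2.imwrite('pics/top2.png',im[:,:,::-1])"
```

```text
tcp [560.54 197.68 156.9 ] yaw -177.84941930073316 F [-0.3  -0.11 -4.7 ] M [-0.09  0.13 -0.04] t 4.3167 w 55.53985062171315 29.98839680571109
shift cm [-0.34 -0.09  6.19] turn [ 0.3  -0.14  0.25]
```

View pics/side2.png

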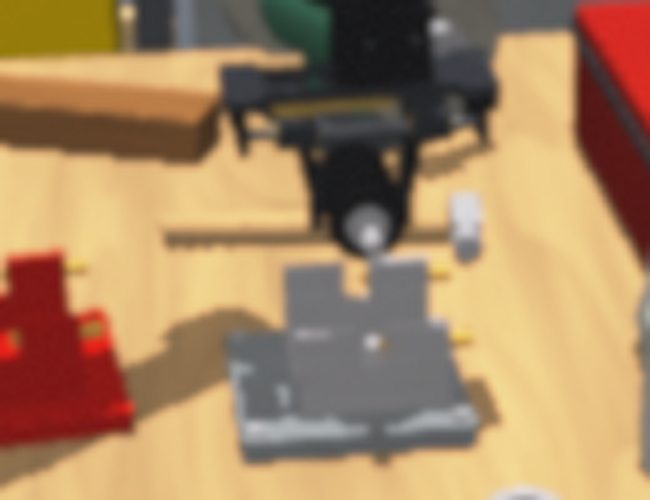

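The roller is held level with its near end at crop (370,235), above the near slot at about (370,338). The clearance along the axle is only ±2 mm, so I'll measure the tips in the top view.

Run:
```python
from h import *
im=cv2.imread("pics/top2.png");p=arm.sense()["tool_pos"]+[0,0,7]
d=np.array([-np.sin(np.radians(2)),np.cos(np.radians(2)),0])
a,b=[proj("top",p+k*d) for k in(85,-85)];print("tips px",a,b,"side near",proj("side",p-85*d),"y of near tip ray at z",)
print(onz("side",190+370/5,100+235/5,164))
cv2.imwrite("pics/crop2.png",cv2.resize(im[145:225,155:255],None,fx=7,fy=7,interpolation=cv2.INTER_CUBIC))
```

```text
tips px [157.38 177.62] [226.4 176. ] side near [264.61 149.82] y of near tip ray at z
[563.94 135.36 164.  ]
```

View pics/crop2.png

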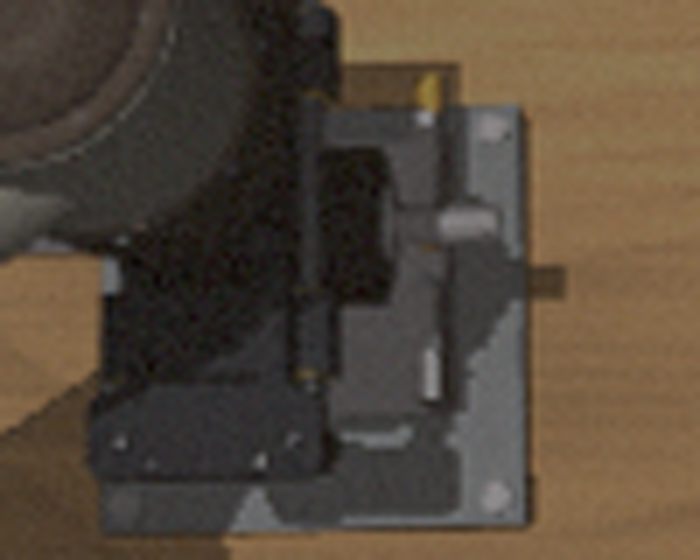

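The -y tip is at crop (498,220), i.e. px (225.7,176), against a predicted (226.4,176.0). The roller is therefore centred in the hand to about 1.5 mm, and x agrees. I'll shift about +2 mm along y and go down slowly, feeling for contact.

{"name": "jog_arm", "arguments": {"deltas": "-0.2 0 2 0.3 -0.1 0.2 0.4; -0.2 0 4 0.3 -0.1 0.2 0.4; -0.2 0 5.5 0.3 -0.1 0.2 0.4; -0.2 0 6 0.3 -0.1 0.2 0.4; -0.2 0 6 0.3 -0.1 0.2 0.4"}}

```text
t: 4.83
tool_pos: [561.0, 198.1, 96.9]
eef_rot: [-0.0, 0.718, -0.696, 0.001]
force: [-0.4, 0.1, -4.1]
grip_width: 55.4
grip_force: 30.0
```

{"name": "jog_arm", "arguments": {"deltas": "0 0 0 0 0 0 0.4; 0 0 0.2 0 0 0 0.4; 0 0 0.4 0 0 0 0.4; 0 0 0.5 0 0 0 0.4; 0 0 0.5 0 0 0 0.4"}}

```text
t: 5.25
tool_pos: [562.3, 200.1, 93.7]
eef_rot: [-0.003, 0.719, -0.695, 0.001]
force: [-0.3, -0.7, -4.9]
grip_width: 55.5
grip_force: 30.0
```

```bash
python3 -c "
from h import *
go([560.5,200,85],181.9)"
```

```text
tcp [562.34 200.11  93.7 ] yaw -178.08528645345567 F [-0.28 -0.75 -4.95] M [-0.01  0.14  0.02] t 5.25 w 55.46001403685239 29.988457965664566
shift cm [0.01 0.19 0.87] turn [-0.31  0.11  0.02]
```

{"name": "jog_arm", "arguments": {"deltas": "0 0.1 0.2 0 0 0 0.4; 0 0.1 0.4 0 0 0 0.4; 0 0.1 0.6 0 0 0 0.4; 0 0.1 0.7 0 0 0 0.4; 0 0.1 0.7 0 0 0 0.4"}}

```text
t: 5.67
tool_pos: [561.2, 200.0, 86.0]
eef_rot: [-0.002, 0.719, -0.695, 0.001]
force: [-0.5, 0.0, -5.5]
grip_width: 55.3
grip_force: 30.0
```

{"name": "jog_arm", "arguments": {"deltas": "0 0 0.1 0 0 0 0.4; 0 0 0.2 0 0 0 0.4; 0 0 0.3 0 0 0 0.4; 0 0 0.4 0 0 0 0.4; 0 0 0.4 0 0 0 0.4"}}

```text
t: 6.08
tool_pos: [561.3, 200.0, 82.2]
eef_rot: [-0.002, 0.719, -0.695, 0.001]
force: [-0.1, -0.4, -5.1]
grip_width: 55.6
grip_force: 30.0
```

Axis at about 89 mm with no contact force, so it is already in the slot mouths. I'll continue to the catches.

{"name": "jog_arm", "arguments": {"deltas": "0 0 0.1 0 0 0 0.4; 0 0 0.2 0 0 0 0.4; 0 0 0.3 0 0 0 0.4; 0 0 0.4 0 0 0 0.4; 0 0 0.4 0 0 0 0.4"}}

```text
t: 6.5
tool_pos: [561.3, 200.0, 78.2]
eef_rot: [-0.002, 0.719, -0.695, 0.001]
force: [-0.2, 0.3, -4.4]
grip_width: 55.2
grip_force: 30.0
```

{"name": "jog_arm", "arguments": {"deltas": "0 0 0.1 0 0 0 0.4; 0 0 0.2 0 0 0 0.4; 0 0 0.3 0 0 0 0.4; 0 0 0.4 0 0 0 0.4; 0 0 0.4 0 0 0 0.4"}}

```text
t: 6.92
tool_pos: [561.3, 200.1, 74.2]
eef_rot: [-0.002, 0.719, -0.695, 0.001]
force: [0.3, -0.2, -4.8]
grip_width: 55.3
grip_force: 30.0
```

```bash
python3 -c "
from h import *
go([561,200,58],181.9)"
```

```text
tcp [561.29 200.05  74.16] yaw -178.08690353370426 F [ 0.26 -0.18 -4.79] M [0.   0.08 0.03] t 6.9167 w 55.33456504239955 29.988449807278812
shift cm [0.01 0.04 1.62] turn [-0.27  0.09  0.01]
```

{"name": "jog_arm", "arguments": {"deltas": "0 0 0.1 0 0 0 0.4; 0 0 0.2 0 0 0 0.4; 0 0 0.3 0 0 0 0.4; 0 0 0.3 0 0 0 0.4; 0 0 0.3 0 0 0 0.4"}}

```text
t: 7.33
tool_pos: [560.9, 200.0, 72.3]
eef_rot: [-0.002, 0.719, -0.695, 0.001]
force: [-5.3, -0.5, 3.3]
grip_width: 55.5
grip_force: 30.0
```

```bash
python3 -c "
from h import *
go([561,200,58],181.9)"
```

```text
tcp [560.93 199.97  72.32] yaw -178.0632796654744 F [-5.31 -0.49  3.27] M [-0.05  1.65  0.02] t 7.3333 w 55.52526382236001 30.01105845440179
shift cm [-0.   -0.    1.43] turn [-0.25  0.07  0.04]
```

Catch contact is felt: about 8 N up and 5 N in -x, with the axis at 80. I'll push on in small steps.

{"name": "jog_arm", "arguments": {"deltas": "0 0 0.1 0 0 0 0.4; 0 0 0.2 0 0 0 0.4; 0 0 0.2 0 0 0 0.4"}}

```text
t: 7.58
tool_pos: [560.9, 200.0, 71.1]
eef_rot: [-0.002, 0.719, -0.695, 0.001]
force: [-6.3, -0.3, 6.6]
grip_width: 55.1
grip_force: 30.0
```

{"name": "jog_arm", "arguments": {"deltas": "0 0 0.1 0 0 0 0.4; 0 0 0.2 0 0 0 0.4; 0 0 0.2 0 0 0 0.4"}}

```text
t: 7.83
tool_pos: [560.8, 200.0, 69.1]
eef_rot: [-0.002, 0.719, -0.695, 0.001]
force: [-7.8, -0.6, 7.4]
grip_width: 55.5
grip_force: 30.0
```

{"name": "jog_arm", "arguments": {"deltas": "0 0 0.1 0 0 0 0.4; 0 0 0.2 0 0 0 0.4; 0 0 0.2 0 0 0 0.4"}}

```text
t: 8.08
tool_pos: [560.8, 200.0, 66.7]
eef_rot: [-0.002, 0.719, -0.695, 0.001]
force: [-5.8, -0.2, 5.2]
grip_width: 55.1
grip_force: 30.0
```

{"name": "jog_arm", "arguments": {"deltas": "0 0 0.1 0 0 0 0.4; 0 0 0.2 0 0 0 0.4; 0 0 0.2 0 0 0 0.4"}}

```text
t: 8.33
tool_pos: [560.8, 200.0, 64.2]
eef_rot: [-0.002, 0.719, -0.695, 0.001]
force: [-4.9, 0.5, 3.0]
grip_width: 55.2
grip_force: 30.0
```

```bash
python3 -c "
from h import *
go([561,200,58],181.9)"
```

```text
tcp [560.81 200.01  64.23] yaw -178.0694893154004 F [-4.9   0.5   2.95] M [0.04 1.61 0.02] t 8.3333 w 55.2024788717329 29.996179528534412
shift cm [ 0.   -0.02  0.62] turn [-0.25  0.08  0.03]
```

{"name": "jog_arm", "arguments": {"deltas": "0 0 0.1 0 0 0 0.4; 0 0 0.2 0 0 0 0.4; 0 0 0.3 0 0 0 0.4; 0 0 0.3 0 0 0 0.4"}}

```text
t: 8.67
tool_pos: [560.8, 199.9, 60.2]
eef_rot: [-0.002, 0.719, -0.695, 0.001]
force: [-3.2, 0.3, -1.7]
grip_width: 55.2
grip_force: 30.0
```

{"name": "jog_arm", "arguments": {"deltas": "0 0 0.1 0 0 0 0.4; 0 0 0.2 0 0 0 0.4; 0 0 0.2 0 0 0 0.4"}}

```text
t: 8.92
tool_pos: [561.3, 200.0, 58.1]
eef_rot: [-0.002, 0.719, -0.695, 0.001]
force: [-3.8, -0.7, -2.6]
grip_width: 55.9
grip_force: 30.0
```

```bash
python3 -c "
from h import *
go([561,200,58],181.9)"
```

```text
tcp [561.31 199.98  58.11] yaw -178.0906876950309 F [-3.84 -0.68 -2.59] M [-0.08  1.24  0.03] t 8.9167 w 55.875624235343146 29.996497412212193
shift cm [-0.    0.03  0.01] turn [-0.25  0.07  0.01]
```

{"name": "jog_arm", "arguments": {"deltas": "0 0 0.1 0 0 0 0.4; 0 0 0.1 0 0 0 0.4; 0 0 0.2 0 0 0 0.4; 0 0 0.2 0 0 0 0.4"}}

```text
t: 9.25
tool_pos: [561.4, 200.0, 57.9]
eef_rot: [-0.002, 0.719, -0.695, 0.001]
force: [-6.8, -0.8, 7.0]
grip_width: 55.4
grip_force: 30.0
```

It is firm on the bottom at axis ≈ 65 mm. One slightly firmer push for both ends, then check the moment.

{"name": "jog_arm", "arguments": {"deltas": "0 0 0.1 0 0 0 0.4; 0 0 0.2 0 0 0 0.4; 0 0 0.2 0 0 0 0.4"}}

```text
t: 9.5
tool_pos: [561.4, 200.0, 57.8]
eef_rot: [-0.002, 0.719, -0.695, 0.002]
force: [-11.1, -1.1, 17.1]
grip_width: 55.5
grip_force: 30.0
```

```bash
python3 -c "
from h import *
go([561,200,58],181.9)"
```

```text
tcp [561.41 199.97  57.77] yaw -178.03462056573053 F [-11.13  -1.06  17.09] M [-0.37  3.35 -0.08] t 9.5 w 55.534448335361986 30.023716364521533
shift cm [-0.    0.04 -0.02] turn [-0.31  0.05  0.07]
```

{"name": "jog_arm", "arguments": {"deltas": "0 0.05 -0.2 0 0 0 0.4; 0 0.1 -0.3 0 0 0 0.4; 0 0.1 -0.3 0 0 0 0.4; 0 0.1 -0.3 0 0 0 0.6; 0 0.1 -0.3 0 0 0 0.8"}}

```text
t: 9.92
tool_pos: [561.8, 200.6, 57.9]
eef_rot: [-0.004, 0.719, -0.695, 0.002]
force: [-0.3, 0.3, -1.1]
grip_width: 57.5
grip_force: 0.0
```

{"name": "jog_arm", "arguments": {"deltas": "0 0 0 0 0 0 1; 0 0 0 0 0 0 1; 0 0 0 0 0 0 1; 0 0 0 0 0 0 1; 0 0 0 0 0 0 1"}}

```text
t: 10.33
tool_pos: [560.8, 200.3, 57.4]
eef_rot: [-0.003, 0.719, -0.695, 0.001]
force: [-0.7, -0.1, 0.3]
grip_width: 84.3
grip_force: 0.0
```

Open and free. I'll rise straight up, then look.

{"name": "jog_arm", "arguments": {"deltas": "0 0 -1 0 0 0 1; 0 0 -3 0 0 0 1; 0 0 -6 0 0 0 1; 0 0 -9 0 0 0 1; 0 0 -12 0 0 0 1"}}

```text
t: 10.75
tool_pos: [559.9, 199.8, 179.6]
eef_rot: [-0.003, 0.719, -0.695, 0.001]
force: [0.5, 0.9, 0.4]
grip_width: 87.0
grip_force: 0.0
```

{"name": "jog_arm", "arguments": {"deltas": "3 0 -2 0 0 0 1; 6 0 -4 0 0 0 1; 10 0 -4 0 0 0 1; 14 0 -4 0 0 0 1; 18 0 -4 0 0 0 1"}}

```text
t: 11.17
tool_pos: [565.7, 18.6, 218.8]
eef_rot: [-0.004, 0.719, -0.695, 0.002]
force: [1.0, -0.3, -0.1]
grip_width: 86.9
grip_force: 0.0
```

Run:
```python
from h import *
go([561,200,200],181.9)
a=arm.grab_frame('side')[130:210,210:310,::-1];b=arm.grab_frame('top')[140:240,140:240,::-1]
cv2.imwrite('pics/end.png',np.hstack([cv2.resize(a,(500,400),interpolation=cv2.INTER_CUBIC),cv2.resize(b,(300,400))]))
```

```text
tcp [565.68  18.57 218.85] yaw -178.02055667351976 F [ 1.01 -0.29 -0.12] M [0.01 0.04 0.01] t 11.1667 w 86.91065307760967 0.0
shift cm [-18.14  -0.14   1.93] turn [-0.44  0.14  0.08]
```

View pics/end.png

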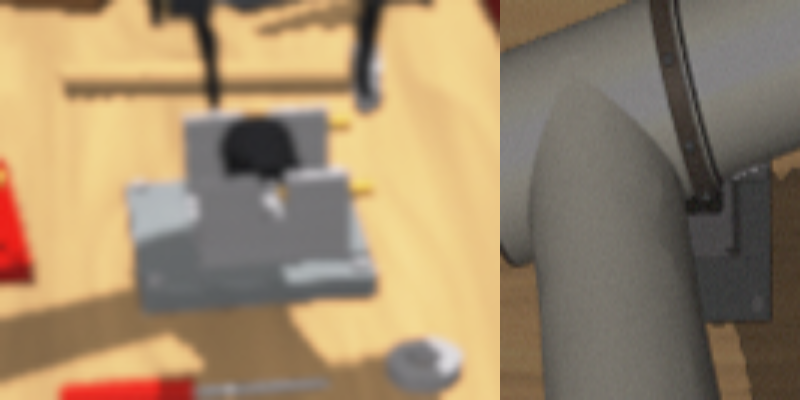

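The near axle tip sits low in its slot at crop (275,205), under the brass catch, and the roller lies level between the cheeks. I'll compare it with the projected seated tip, then hand in if it matches.

Run:
```python
from h import *
print((proj("side",[563.9,115.1,65])-[210,130])*5,"on catch",(proj("side",[563.9,115.1,81])-[210,130])*5)
print("roller top px",(proj("side",[560.5,200,93])-[210,130])*5,(proj("side",[559,245,93])-[210,130])*5)
print(arm.close_job())
```

```text
[275.19 225.57] on catch [274.77 205.4 ]
roller top px [259.51 136.54] [252.5  109.93]
the job is handed in; nothing more can be done
None
```

I put the roller in the grey stand's slots, let go and handed the job in; the force evidence says it is seated, but my last picture check didn't confirm it. The push eased past the catches and then met a firm stop with the axis at about 65 mm, tool level. In the picture the near tip was at row ~205, where I'd computed 226 for seated and 205 for still on the catches. That view had earlier read about 11 rows too high, so it is ambiguous, and the hand-in ran in the same script, before I had seen those numbers.

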